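# Nest the open-ended sample trays beside the chromatograph

## Task

Put the three open-ended sample trays away inside one another: the medium tray fully home in the large one that is screwed to the bench, and the small tray fully home in the medium one, each with its closed end going in first and touching or nearly touching the closed end of the tray around it, flat on its floor. Slide them along the bench, do not lift or tip them, and leave the bottle, the vial rack and the carton where they stand.

Things in the scene. Friction and masses are not known exactly. Their poses are not given: they have to be found in the camera images.
- large_tray: Large tray screwed to the bench (four screw heads on its floor), 116 mm wide outside, 108 inside, 46 high, square corners. Plain aluminium, 4 mm walls, 3 mm floor, open on top and at one end (mouth). Origin: underside centre; x points to the closed end (outer face x=+52 mm, inner +48); straight side walls end at the mouth x=-52; z up. The mouth faces roughly -y (within 0.25 rad).
- medium_tray: Medium tray, loose, about 0.3 kg, 102 mm wide outside, 94 inside, 41 high. Plain aluminium, 4 mm walls, 3 mm floor, open on top and at one end (mouth). Origin: underside centre; x points to the closed end (outer face x=+52 mm, inner +48); straight side walls end at the mouth x=-52; z up. Home: origin at x=-4, z=+3 mm in the large tray's frame, 3 mm play a side.
- small_tray: Small tray, loose, about 0.22 kg, 88 mm wide outside, 80 inside, 36 high, no flare. Plain aluminium, 4 mm walls, 3 mm floor, open on top and at one end (mouth). Origin: underside centre; x points to the closed end (outer face x=+52 mm, inner +48); straight side walls end at the mouth x=-52; z up. Home: origin at x=-4, z=+3 mm in the medium tray's frame, 3 mm play a side.
- large_mouth (a point): Middle of the large tray's mouth, at the edge of its floor, 3 mm above the bench; from here the side walls flare outwards by 8 mm a side over the next 11 mm, as a lead-in.
- medium_mouth (a point): The same point of the medium tray, at its floor's edge, with the same flare. The medium and small trays start side by side on the robot's right, one nearer the robot and one farther (either may be which), closed ends roughly towards +y (within 0.3 rad), about 0.25 m or more short of the large tray's mouth.
- medium_nose (a point): Middle of the outer face of the medium tray's closed end, 25 mm above its underside. Here the floor sweeps up like a sled nose (underside rises 8.5 mm over the last 20 mm), so that, pushed closed end first, it rides up on to the larger tray's floor. The two corners are cut off 9 mm at 45 degrees. The tray can be towed by fingers standing inside against this wall.
- small_nose (a point): The same point of the small tray's closed end, 25 mm above its underside, with the same upswept floor and cut corners.
- solvent_bottle: Bystander: amber bottle, 56 mm diameter, 120 mm high, upright beyond the trays' way; origin at the centre of its underside.
- vial_rack: Bystander: white block with small capped vials, 60 x 110 mm, 44 mm high, on the robot's side; origin at the centre of its underside, x along the 60 mm side.
- carton: Bystander: small cardboard box 60 x 90 x 50 mm, beyond the large tray; origin at the centre of its underside, x along the 60 mm side.
There are look-alikes about, which are no part of the job. Leave any red look-alike of the small_tray alone.

How it is judged:
At the end, for the whole second after the job is handed in: Medium tray in the large, small in the medium, closed end first: each closed end within 6 mm of the one around it, centred within 6 mm, flat on that floor (height within about 3 mm, tilt under 0.06 rad), in line within 0.08 rad, at rest (x of medium_tray in the frame of large_tray above -0.01 m and y of medium_tray in the frame of large_tray between -0.006 and 0.006 m and z of medium_tray in the frame of large_tray between 0.001 and 0.0065 m and angle between each of medium_tray, small_tray's own z axis and vertical below 0.06 rad and angle between the x axis of medium_tray and the x axis of large_tray, either way round below 0.08 rad and linear speed of each of medium_tray, small_tray below 0.01 m/s and x of small_tray in the frame of medium_tray above -0.01 m and y of small_tray in the frame of medium_tray between -0.006 and 0.006 m and z of small_tray in the frame of medium_tray between 0.001 and 0.0065 m and angle between the x axis of small_tray and the x axis of medium_tray, either way round below 0.08 rad and x of medium_nose in the frame of large_tray above 0.03 m and x of small_nose in the frame of medium_tray above 0.03 m); the robot touches nothing.
It fails at once if a loose tray is lifted (its underside centre more than 30 mm above the bench) or tipped by more than 0.4 rad (height (world z) of any of medium_tray, small_tray above 0.03 m or angle between any of medium_tray, small_tray's own z axis and vertical above 0.4 rad).
It fails at once if a bystander is moved by more than 30 mm (distance of any of solvent_bottle, vial_rack, carton from where it was at the start of the episode above 0.03 m).
It also fails if it takes over 72 s, if anything falls off the work surface, if the arm or the gripper's body presses on something with over 40 N, if the wrist force passes 120 N, or if a joint passes its speed limit or range.

## Robot

A 6-joint arm with a two-finger parallel gripper is mounted at the origin on the work surface. World frame = base frame: x ahead of the robot, y to its left, z up, the work surface at z = 0. Lengths are in m, angles in rad, forces in N, time in s.
With the tool pointing down it reaches from about 0.425 to 0.95 m from the base axis. Payload 3.5 kg.
Tool frame: the origin (TCP) lies at the very end of the fingers, on their centre line; the grasp point (between the pads) lies 19 mm behind it; z points along the fingers, y is the direction in which the jaws open and shut (so a half turn about z gives the same grasp; the last joint's range is limited). The gripper opens to 85 mm and grips with 20 to 120 N. Pads are 22 mm wide; open, the fingers measure 114 mm over their backs; the gripper's body (76 mm by 85 mm) begins 54 mm behind the grasp point. The pads swing forward as they close: fully open they stand 13 mm farther back than shut.
Start: joints at [-0.15, 0.286, 1.577, -0, 1.279, -0.15], TCP at [0.675, 0, 0.231] pointing down, gripper open.
Joint ranges: [-2.77, 2.77], [-0.9, 2.22], [0.21, 2.48], [-1.53, 4.67], [0.24, 2.81], [-2.84, 2.84]. Speed limits (rad/s): [2.79, 2.79, 3.14, 3.14, 3.14, 3.14].

## Interface

Orientations are given as a unit quaternion [x, y, z, w].
In Python, from plant import ctrl, eyes, ticket gives the robot as it stands.
- The arm moves only by the tool send_rows, never from a script. Its arguments are lists of equal length, an entry for each row: "translation": the shift along the tool's x, y, z in units of 30 mm (1.0 is 30 mm), a list of three; "rotation": the turn, a rotation vector about the tool's x, y, z in units of 5 degrees (1.0 is 5 degrees), a list of three; "grip": the finger opening in mm, from 0 to 85.4. A call has 1 to 5 rows; each row shifts and turns the commanded pose from where the row before left it, along the tool's axes as they then stand; what a row does not reach is not made up. A row lasts 1/8 s, in which the tool goes at most 62.5 mm and 10.7 degrees, less where a joint would pass 70% of its speed; a pose out of reach is approached as far as the arm can. A call is refused whole if a number of a shift passes 1 or a number of a turn 1, either way. A call with a gripper value outside its range is refused whole. The fingers move at their own pace and stop on an object; "squeeze" is the grip in N (left out, the last holds). Time passes only in rows, so rows that do not move let the fingers close. It gives the time, the measured TCP pose, the force and the opening at its end, in the units of the state.
- ctrl.get_state(): the state, without advancing time (a new reading comes with each control period).
- eyes.read_camera(name): name is "scene" or "side" or "wrist"; returns a dict with "image" (384x512x3 uint8, blue, green, red), "mtx" (3x3 intrinsics, pixels), "xyz" and "orientation" of the camera in the world; the wrist camera has in their place "hand_eye" (4x4, takes a point from camera to tool coordinates, whose origin is the TCP and whose axes are the flange's). Camera axes: x right, y down, z forward; pixel columns grow to the right and rows downward; lengths in m; the calibration is good to about 2 mm. A picture is of the moment at which its call begins: read the wrist's pose just before it. There is no depth.
- ticket.sign_off(): hands the job in, once; it reports no verdict.
The state is a dict: "time": time; "qpos": joint angles; "dq": joint speeds; "joint_efforts": joint torques, N m; "eef_pos": TCP position; "tcp_rot": TCP orientation; "contact_force": force on the tool from outside, world axes, zero at the start; "wrist_torque": the same for the moment, N m; "opening": opening from 0.0 (shut) to 1.0 (fully open).
Only numpy, scipy, OpenCV 4.12 (cv2) and the standard library are available. Lean on these libraries where they do the work, as an engineer would, in place of code of your own. Each camera call takes 0.05 s, during which the arm holds its last target. There are 200 camera calls.

## Working session

There is one attempt and no reset: what is moved stays moved. The work goes in short steps, Python scripts to look and compute and a tool call to move; the robot and the scene stay as the last step left them, time stands still between calls to the robot, and variables do not carry over. Pictures are saved under pics/ and viewed, about 8 in all and at most 12, crops included, and the job is handed in when it is done.

Besides the shell and the picture viewer there is one more tool, called after ">>>" by a JSON object that holds its "op" and its "data", one argument or row to a line. send_rows: Moves the arm, as the interface text tells. Its arguments: {"type":"object","properties":{"translation":{"type":"array"},"rotation":{"type":"array"},"grip":{"type":"array"},"squeeze":{"type":"number"}},"required":["translation","rotation","grip"]}

```bash
mkdir -p pics; ls; cat > h.py <<'E'
import numpy as np, cv2
from scipy.spatial.transform import Rotation as R
from plant import ctrl, eyes, ticket
def cam(n):
    s=ctrl.get_state(); c=eyes.read_camera(n)
    if n=="wrist":
        T=np.eye(4);T[:3,:3]=R.from_quat(s["tcp_rot"]).as_matrix();T[:3,3]=s["eef_pos"]
        M=T@np.array(c["hand_eye"])
    else:
        M=np.eye(4);M[:3,:3]=R.from_quat(c["orientation"]).as_matrix();M[:3,3]=c["xyz"]
    return c["image"],np.array(c["mtx"]),M
def px2w(K,M,uv,z):
    uv=np.atleast_2d(uv).astype(float);o=[]
    for u,v in uv:
        d=M[:3,:3]@np.linalg.solve(K,[u,v,1]);o.append(M[:3,3]+d*(z-M[2,3])/d[2])
    return np.array(o)
def w2px(K,M,p):
    p=np.atleast_2d(p);c=(p-M[:3,3])@M[:3,:3];q=c@K.T;return q[:,:2]/q[:,2:]
E
python3 - <<'E'
from h import *
for n in ["scene","side"]:
    im,K,M=cam(n);cv2.imwrite(f"pics/{n}0.png",im);np.savez(f"{n}0.npz",im=im,K=K,M=M)
    print(n,K.round(1).tolist(),M.round(3).tolist())
im=np.load("scene0.npz")["im"];cv2.imwrite("pics/s0.png",cv2.resize(im,(800,600),interpolation=cv2.INTER_CUBIC))
s=ctrl.get_state();print({k:np.round(v,3).tolist() for k,v in s.items()})
E
```

```text
pics
scene [[381.5, 0.0, 257.7], [0.0, 381.5, 203.7], [0.0, 0.0, 1.0]] [[0.677, 0.428, -0.599, 1.152], [0.735, -0.417, 0.534, -0.576], [-0.022, -0.802, -0.597, 0.666], [0.0, 0.0, 0.0, 1.0]]
side [[438.9, 0.0, 252.0], [0.0, 438.9, 200.8], [0.0, 0.0, 1.0]] [[-0.996, -0.061, 0.064, 0.464], [-0.088, 0.668, -0.739, 0.921], [0.003, -0.742, -0.67, 0.936], [0.0, 0.0, 0.0, 1.0]]
{'time': 0.1, 'qpos': [-0.15, 0.287, 1.578, 0.0, 1.279, -0.15], 'dq': [-0.002, -0.0, -0.002, -0.0, -0.001, 0.001], 'joint_efforts': [0.001, -40.73, -29.37, -0.0, 0.003, -0.0], 'eef_pos': [0.674, 0.0, 0.23], 'tcp_rot': [0.707, 0.707, -0.001, -0.001], 'contact_force': [0.708, -0.024, 0.351], 'wrist_torque': [0.006, 0.007, 0.012], 'opening': 0.998}
```

View pics/s0.png

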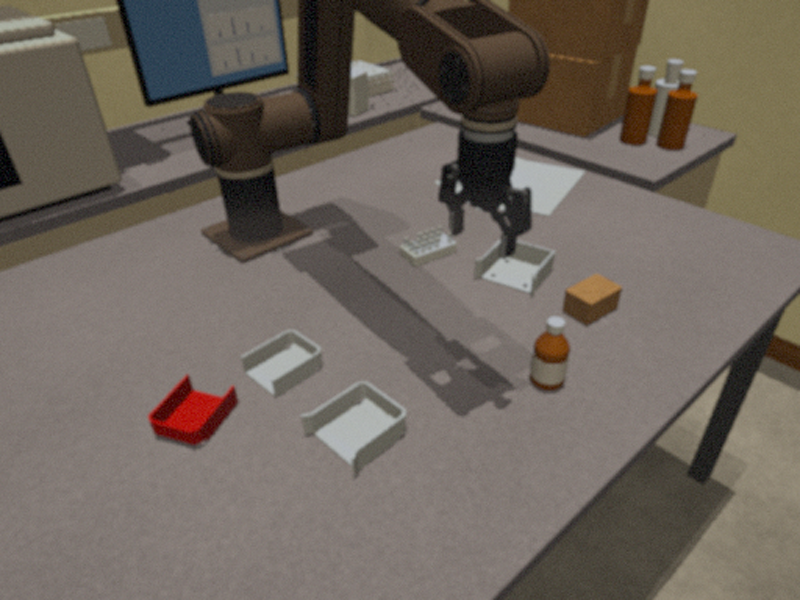

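View pics/side0.png

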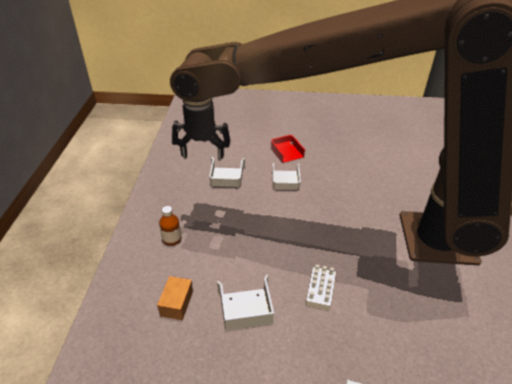

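The scene shows the large tray with screws near (515,263), its mouth towards the camera. The flared grey tray near (355,425) is the medium, the plain grey one near (282,362) the small, and the red look-alike at (193,410) is to be left alone. I'll take enlarged crops to confirm and measure.

```bash
python3 - <<'E'
from h import *
im=np.load("scene0.npz")["im"]; sd=np.load("side0.npz")["im"]
def crop(i,x,y,w,h,s):return cv2.resize(i[y:y+h,x:x+w],(w*s,h*s),interpolation=cv2.INTER_CUBIC)
A=crop(im,150,205,114,100,6)
cv2.imwrite("pics/c1.png",A)
B=np.hstack([crop(sd,200,150,110,75,4),crop(sd,208,270,90,75,4)])
C=crop(im,295,145,80,50,5)
D=np.zeros((300+250,800,3),np.uint8);D[:300]=B;D[300:,:400]=C
cv2.imwrite("pics/c2.png",D)
E
```

```text
(no output)
```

View pics/c1.png

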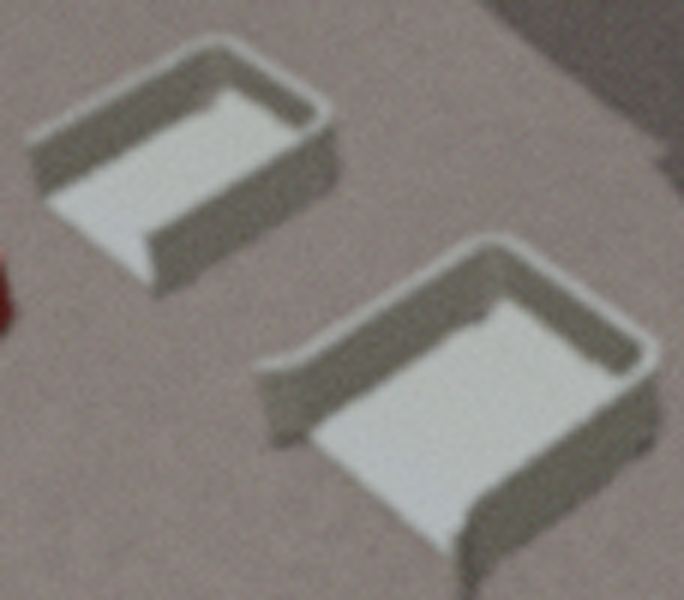

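View pics/c2.png

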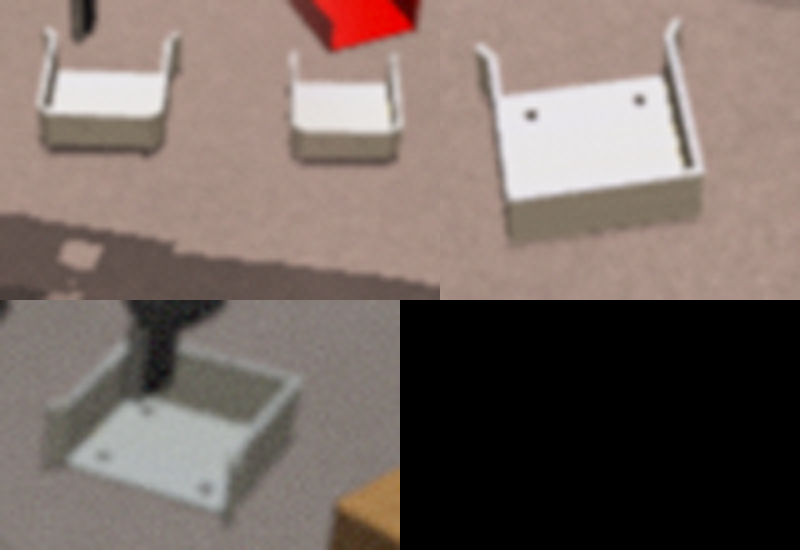

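```bash
cat > fit.py <<'E'
from h import *
from scipy.optimize import least_squares
def fit(obs,x0):
    """obs: list of (K,M,tray pt mm,px)"""
    def f(p):
        c,s=np.cos(p[2]),np.sin(p[2]);o=[]
        for K,M,P,u in obs:
            P=np.array(P)/1e3;w=[p[0]+c*P[0]-s*P[1],p[1]+s*P[0]+c*P[1],P[2]]
            o.append(w2px(K,M,w)[0]-u)
        return np.ravel(o)
    r=least_squares(f,x0,loss="soft_l1");return r.x,f(r.x).reshape(-1,2)
E
python3 - <<'E'
from fit import *
c=np.load("scene0.npz");d=np.load("side0.npz")
def S(P,u,off,s):return (c["K"],c["M"],P,np.array(off)+(np.array(u)+.5)/s-.5)
def D(P,u,off,s):return (d["K"],d["M"],P,np.array(off)+(np.array(u)+.5)/s-.5)
o1,o2,o3,o4=(150,205),(200,150),(208,270),(295,145)
med=[S((-52,47,3),(313,435),o1,6),S((-52,-47,3),(450,552),o1,6),S((47.5,46.5,41),(487,236),o1,6),S((47.5,-46.5,41),(658,352),o1,6),
 D((-52,-47,3),(57,72),o2,4),D((-52,47,3),(163,74),o2,4),D((47.5,-46.5,41),(41,108),o2,4),D((47.5,46.5,41),(164,113),o2,4)]
sm=[S((-52,40,3),(47,200),o1,6),S((-52,-44,0),(155,295),o1,6),S((47.5,39.5,36),(213,36),o1,6),S((47.5,-39.5,36),(328,108),o1,6),S((-52,44,36),(30,142),o1,6),
 D((-52,-40,3),(298,84),o2,4),D((-52,40,3),(388,84),o2,4),D((47.5,-39.5,36),(294,127),o2,4),D((47.5,39.5,36),(400,127),o2,4)]
lg=[D((-52,-54,3),(65,97),o3,4),D((-52,54,3),(222,77),o3,4),D((52,-58,46),(72,199),o3,4),D((52,58,46),(263,175),o3,4),D((52,-58,0),(72,240),o3,4),
 S((-52,54,3),(68,163),o4,5),S((-52,-54,3),(225,210),o4,5),S((52,-58,46),(300,78),o4,5)]
for n,o,x0 in [("med",med,(.75,-.3,1.5)),("small",sm,(.6,-.3,1.5)),("large",lg,(.65,.1,1.5))]:
    p,r=fit(o,x0);print(n,p.round(4),r.round(1).tolist())
for n,uv in [("bottle",(548,386)),("rackR",(455,247)),("rackL",(402,250)),("carton",(567,308)),("cartonr",(590,322)),("red",(193,420))]:
    print(n,px2w(c["K"],c["M"],[np.array(uv)*.64],0).round(3))
# wrist view
E
```

```text
med [ 0.6485 -0.2178  1.617 ] [[-1.2, -0.1], [2.8, 2.7], [0.7, -0.2], [-0.4, -0.3], [0.4, -0.2], [1.0, 0.1], [0.7, 0.3], [-1.4, -0.1]]
small [ 0.4494 -0.2202  1.6371] [[-0.6, 0.0], [0.9, 0.2], [0.4, 0.2], [0.0, 0.6], [-1.0, -0.6], [-0.6, -0.2], [0.3, 0.2], [1.4, 0.1], [-0.5, 0.5]]
large [0.5318 0.2915 1.8198] [[-1.5, 0.1], [0.6, -0.3], [-0.9, 0.3], [0.3, -0.5], [-0.1, 0.8], [-0.8, -0.4], [-0.7, 0.0], [0.2, -0.1]]
bottle [[0.782 0.063 0.   ]]
rackR [[0.371 0.282 0.   ]]
rackL [[0.297 0.189 0.   ]]
carton [[0.678 0.264 0.   ]]
cartonr [[0.733 0.257 0.   ]]
red [[ 0.451 -0.389  0.   ]]
```

Poses by fitting: medium (0.649,-0.218), small (0.449,-0.220), large (0.532,0.292, yaw 1.82). The medium's wide flared tray and the small's plain shape are confirmed in the crops. Next I move above the medium's nose end.

>>> {"op": "send_rows", "data": {
  "translation": [
    [-1, -0.15, 0.5],
    [-1, -0.15, 0.5],
    [-1, -0.15, 0.8],
    [-1, -0.15, 0.8],
    [-1, -0.15, 0.8]
  ],
  "rotation": [
    [0, 0, -0.1],
    [0, 0, -0.1],
    [0, 0, -0.1],
    [0, 0, -0.1],
    [0, 0, -0.1]
  ],
  "grip": [50, 50, 50, 50, 50],
  "squeeze": 30
}}

```text
time: 0.72
eef_pos: [0.6545, -0.1511, 0.1279]
tcp_rot: [0.691, 0.722, -0.0, -0.0]
contact_force: [-0.4, 0.4, -0.3]
opening: 0.587
```

>>> {"op": "send_rows", "data": {
  "translation": [
    [-1, 0, 0.5],
    [-0.25, 0, 0.5],
    [0, 0, 0]
  ],
  "rotation": [
    [0, 0, 0],
    [0, 0, 0],
    [0, 0, 0]
  ],
  "grip": [50, 50, 50]
}}

```text
time: 1.1
eef_pos: [0.6555, -0.1872, 0.0971]
tcp_rot: [0.692, 0.722, -0.001, -0.002]
contact_force: [-0.8, -0.5, 0.3]
opening: 0.587
```

```bash
python3 - <<'E'
from h import *
im,K,M=cam("wrist");print(K.round(1).tolist(),M.round(3).tolist());np.savez("w1.npz",im=im,K=K,M=M)
p=np.array([.6485,-.2178,1.617]);c,s=np.cos(p[2]),np.sin(p[2])
for P in [(48,47,41),(48,-47,41),(-52,47,3),(-52,-47,3)]:
    w=[p[0]+(c*P[0]-s*P[1])/1e3,p[1]+(s*P[0]+c*P[1])/1e3,P[2]/1e3];u=w2px(K,M,w)[0];print(P,u.round(1))
    cv2.drawMarker(im,tuple(int(x) for x in u.round()),(0,0,255),cv2.MARKER_CROSS,8,1)
cv2.imwrite("pics/w1.png",im)
s=ctrl.get_state();print(s["time"],s["eef_pos"],s["opening"])
E
```

```text
[[310.5, 0.0, 256.0], [0.0, 310.5, 189.1], [0.0, 0.0, 1.0]] [[0.999, 0.043, 0.009, 0.653], [0.043, -0.957, -0.287, -0.114], [-0.004, 0.287, -0.958, 0.239], [0.0, 0.0, 0.0, 1.0]]
(48, 47, 41) [172.1 183.8]
(48, -47, 41) [313.9 183.6]
(-52, 47, 3) [192.8 282.3]
(-52, -47, 3) [300.5 282.3]
1.15 [ 0.65631418 -0.18683304  0.09846363] 0.5833567890950355
```

View pics/w1.png

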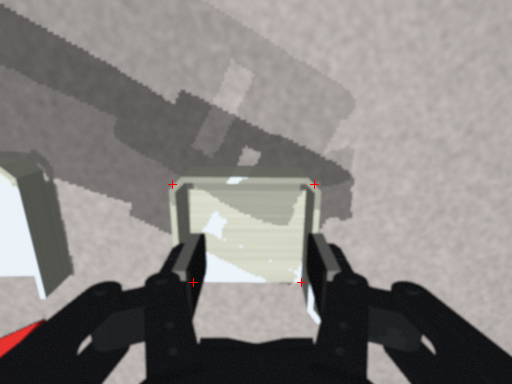

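The wrist view shows the medium's closed-end rim from about (171,182) to (320,182), 2 mm off the prediction. The fingers sit about 5 mm too far in +x, so I shift, descend and open against the side walls.

>>> {"op": "send_rows", "data": {
  "translation": [
    [0, -0.17, 0.85],
    [0, 0, 0.85],
    [0, 0, 0.8],
    [0, 0, 0]
  ],
  "rotation": [
    [0, 0, 0],
    [0, 0, 0],
    [0, 0, 0],
    [0, 0, 0]
  ],
  "grip": [50, 50, 50, 50]
}}

```text
time: 1.65
eef_pos: [0.6503, -0.1865, 0.022]
tcp_rot: [0.691, 0.723, -0.001, -0.002]
contact_force: [-0.1, 0.4, -0.8]
opening: 0.582
```

>>> {"op": "send_rows", "data": {
  "translation": [
    [0, 0, 0],
    [0, 0, 0],
    [0, 0, 0],
    [0, 0, 0]
  ],
  "rotation": [
    [0, 0, 0],
    [0, 0, 0],
    [0, 0, 0],
    [0, 0, 0]
  ],
  "grip": [72, 72, 72, 72],
  "squeeze": 30
}}

```text
time: 2.15
eef_pos: [0.6521, -0.1881, 0.025]
tcp_rot: [0.692, 0.722, 0.0, 0.001]
contact_force: [1.3, -0.5, -0.1]
opening: 0.836
```

>>> {"op": "send_rows", "data": {
  "translation": [
    [0, 0, 0],
    [0, 0, 0],
    [0, 0, 0]
  ],
  "rotation": [
    [0, 0, 0],
    [0, 0, 0],
    [0, 0, 0]
  ],
  "grip": [85, 85, 85]
}}

```text
time: 2.52
eef_pos: [0.6516, -0.188, 0.0242]
tcp_rot: [0.692, 0.722, -0.0, -0.0]
contact_force: [1.1, -0.2, -1.1]
opening: 0.96
```

```bash
python3 - <<'E'
from h import *
a,_,_=cam("wrist");b,_,_=cam("side")
cv2.imwrite("pics/w2.png",np.hstack([cv2.resize(a[150:320,140:350],(420,340)),cv2.resize(b[110:220,190:310],(371,340))]))
s=ctrl.get_state();print(s["time"],s["eef_pos"],s["opening"],s["contact_force"])
E
```

```text
2.625 [ 0.65161965 -0.1880364   0.02421694] 0.9629747008758256 [ 0.8751661   0.64673907 -1.93089338]
```

View pics/w2.png

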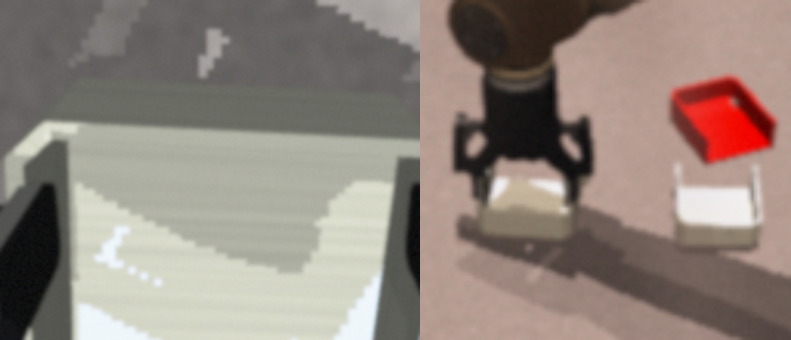

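Grip from the inside works: the fingers stopped on the walls at about 82 mm. They are shallow, so I loosen, go 15 mm deeper and reopen.

>>> {"op": "send_rows", "data": {
  "translation": [
    [0, 0, 0],
    [0.1, 0, 0.5],
    [0, 0, 0],
    [0, 0, 0],
    [0, 0, 0]
  ],
  "rotation": [
    [0, 0, 0],
    [0, 0, 0],
    [0, 0, 0],
    [0, 0, 0],
    [0, 0, 0]
  ],
  "grip": [76, 76, 85, 85, 85],
  "squeeze": 40
}}

```text
time: 3.25
eef_pos: [0.6548, -0.1887, 0.0217]
tcp_rot: [0.691, 0.723, -0.001, 0.003]
contact_force: [-13.0, 0.2, 39.3]
opening: 0.975
```

>>> {"op": "send_rows", "data": {
  "translation": [
    [0, 0, -0.5],
    [0, 0, 0]
  ],
  "rotation": [
    [0, 0, 0],
    [0, 0, 0]
  ],
  "grip": [85, 85]
}}

```text
time: 3.5
eef_pos: [0.652, -0.1852, 0.0251]
tcp_rot: [0.692, 0.722, 0.0, 0.001]
contact_force: [0.3, 0.2, -2.6]
opening: 0.977
```

```bash
python3 - <<'E'
from h import *
b,_,_=cam("scene");a,_,_=cam("wrist")
s=ctrl.get_state();print(s["time"],s["eef_pos"],s["opening"],s["contact_force"])
cv2.imwrite("pics/w3.png",np.hstack([cv2.resize(b[200:300,190:290],(400,400),interpolation=cv2.INTER_CUBIC),cv2.resize(a[150:310,140:340],(400,400))]))
E
```

```text
3.6 [ 0.65032067 -0.18435466  0.02240181] 0.9740758690033184 [-0.4717649  -0.46562499 -4.22629071]
```

View pics/w3.png

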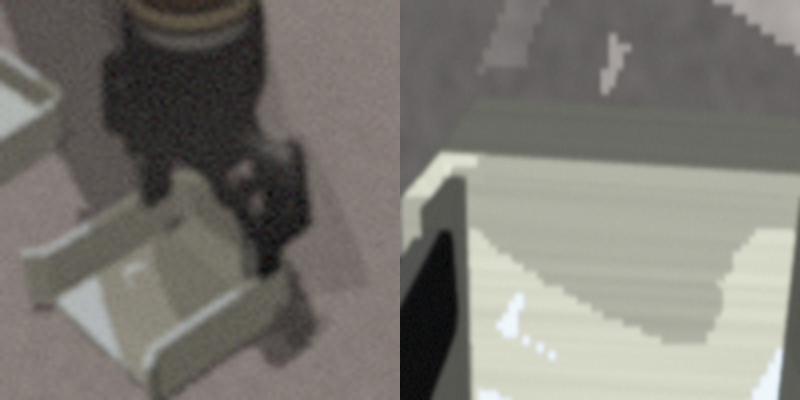

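The fingers seem to be riding on the wall rims rather than sitting inside. I lift clear, narrow the fingers and look again.

>>> {"op": "send_rows", "data": {
  "translation": [
    [0, 0, -1],
    [0, 0, -1],
    [0, 0, -0.5],
    [0, 0, 0]
  ],
  "rotation": [
    [0, 0, 0],
    [0, 0, 0],
    [0, 0, 0],
    [0, 0, 0]
  ],
  "grip": [50, 50, 50, 50],
  "squeeze": 20
}}

```text
time: 4.1
eef_pos: [0.6521, -0.1852, 0.1]
tcp_rot: [0.691, 0.722, 0.0, 0.001]
contact_force: [-0.5, 0.1, -0.1]
opening: 0.586
```

```bash
python3 - <<'E'
from h import *
im,K,M=cam("wrist");np.savez("w4.npz",im=im,K=K,M=M)
s=ctrl.get_state();print(s["time"],s["eef_pos"],s["opening"],s["contact_force"])
cv2.imwrite("pics/w4.png",cv2.resize(im[140:340,120:380],(780,600),interpolation=cv2.INTER_CUBIC))
E
```

```text
4.15 [ 0.65130876 -0.18485551  0.09859781] 0.583811349839066 [-0.12454631  0.09728057 -1.12440747]
```

View pics/w4.png

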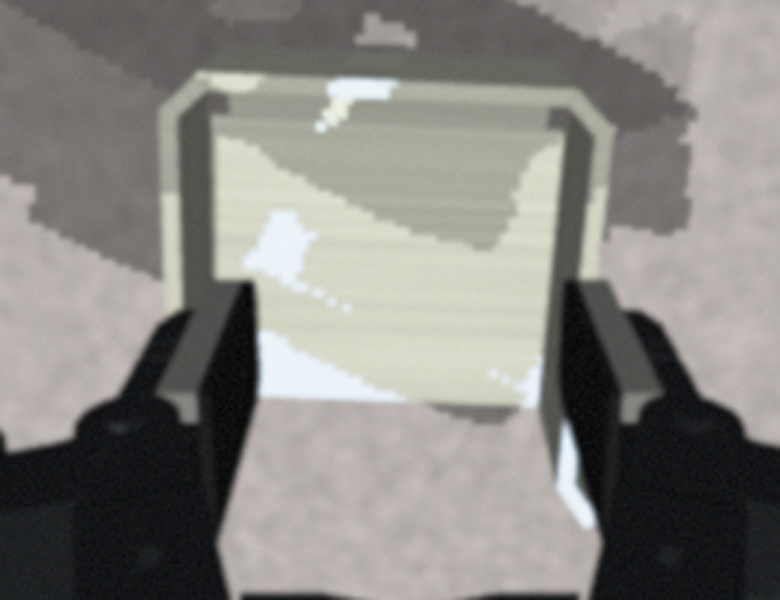

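```bash
python3 - <<'E'
from fit import *
d=np.load("w4.npz")
o=[(d["K"],d["M"],P,np.array((120,140))+(np.array(u)+.5)/3-.5) for P,u in [((52,42,41),(195,72)),((43,51,41),(160,110)),((52,-42,41),(578,90)),((43,-51,41),(615,125)),((-52,-47,3),(540,405))]]
p,r=fit(o,(.65,-.21,1.6));print(p.round(4),r.round(1).tolist())
E
```

```text
[ 0.647  -0.2086  1.5759] [[0.7, 0.0], [-0.8, 0.1], [0.1, -1.1], [-0.1, 0.8], [0.0, 0.0]]
```

Now the medium is at (0.647,-0.209, yaw 1.576). The plates are thin with thick knuckles above, so I go in narrower and deeper and tow by the front wall.

>>> {"op": "send_rows", "data": {
  "translation": [
    [0, -0.17, 1],
    [0, 0, 1],
    [0, 0, 0.7],
    [0, 0, 0.2],
    [0, 0, 0]
  ],
  "rotation": [
    [0, 0, 0],
    [0, 0, 0],
    [0, 0, 0],
    [0, 0, 0],
    [0, 0, 0]
  ],
  "grip": [52, 52, 52, 52, 58],
  "squeeze": 20
}}

```text
time: 4.78
eef_pos: [0.6464, -0.1852, 0.012]
tcp_rot: [0.692, 0.722, -0.0, -0.0]
contact_force: [-0.3, 0.6, 0.5]
opening: 0.68
```

>>> {"op": "send_rows", "data": {
  "translation": [
    [0.4, 0, 0],
    [0.6, -0.06, 0],
    [0.6, -0.06, 0],
    [0.6, -0.06, 0],
    [0.6, -0.06, 0]
  ],
  "rotation": [
    [0, 0, 0],
    [0, 0, -0.3],
    [0, 0, -0.3],
    [0, 0, -0.3],
    [0, 0, -0.3]
  ],
  "grip": [58, 58, 58, 58, 58]
}}

```text
time: 5.4
eef_pos: [0.6329, -0.1008, 0.0129]
tcp_rot: [0.652, 0.758, 0.0, 0.001]
contact_force: [0.3, -2.5, 1.6]
opening: 0.678
```

>>> {"op": "send_rows", "data": {
  "translation": [
    [0.6, -0.06, 0],
    [0.7, -0.06, 0],
    [0.7, 0, 0],
    [0.7, 0, 0],
    [0.7, 0, 0]
  ],
  "rotation": [
    [0, 0, -0.3],
    [0, 0, -0.3],
    [0, 0, -0.3],
    [0, 0, -0.25],
    [0, 0, 0]
  ],
  "grip": [58, 58, 58, 58, 58]
}}

```text
time: 6.02
eef_pos: [0.6084, -0.0014, 0.0123]
tcp_rot: [0.614, 0.789, -0.0, -0.0]
contact_force: [0.3, -2.9, 1.1]
opening: 0.682
```

```bash
cat > st.py <<'E'
from h import *
s=ctrl.get_state();x=R.from_quat(s["tcp_rot"]).as_matrix()[:,0];h=np.arctan2(x[1],x[0])
L=np.array([.5318,.2915,1.8198]);c,q=np.cos(L[2]),np.sin(L[2]);d=np.array(s["eef_pos"][:2])-L[:2]
print(round(s["time"],2),np.round(s["eef_pos"],4),"head",h.round(4),"in large frame mm",(1e3*np.array([c*d[0]+q*d[1],-q*d[0]+c*d[1]])).round(1),"F",np.round(s["contact_force"],1),round(s["opening"],3))
E
python3 st.py
```

```text
6.03 [ 0.6084 -0.0014  0.0123] head 1.8199 in large frame mm [-302.7   -2.1] F [ 0.3 -2.9  1.1] 0.682
```

>>> {"op": "send_rows", "data": {
  "translation": [
    [0.7, -0.04, 0],
    [0.7, -0.03, 0],
    [0.7, 0, 0],
    [0.7, 0, 0],
    [0.7, 0, 0]
  ],
  "rotation": [
    [0, 0, 0],
    [0, 0, 0],
    [0, 0, 0],
    [0, 0, 0],
    [0, 0, 0]
  ],
  "grip": [58, 58, 58, 58, 58]
}}

```text
time: 6.65
eef_pos: [0.5805, 0.0998, 0.0123]
tcp_rot: [0.614, 0.789, -0.0, -0.0]
contact_force: [0.6, -2.3, 2.8]
opening: 0.685
```

```bash
python3 st.py; python3 - <<'E'
from h import *
im,K,M=cam("wrist");np.savez("w5.npz",im=im,K=K,M=M);b,k,m=cam("side");np.savez("d5.npz",im=b,K=k,M=m)
top=cv2.resize(im[0:320,90:430],(510,480),interpolation=cv2.INTER_CUBIC)
bot=cv2.resize(b[180:340,200:296],(288,480),interpolation=cv2.INTER_CUBIC)
cv2.imwrite("pics/w5.png",np.hstack([top,bot]))
E
```

```text
6.65 [0.5805 0.0998 0.0123] head 1.8195 in large frame mm [-197.8    0. ] F [ 0.6 -2.3  2.8] 0.685
```

View pics/w5.png

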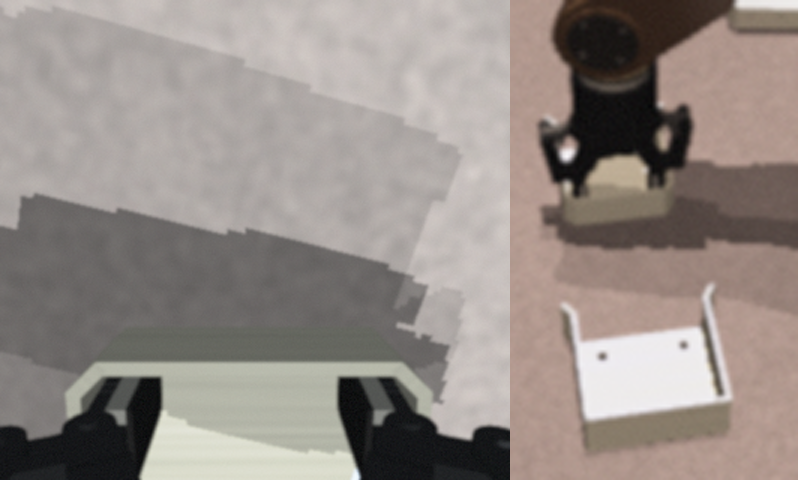

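The wrist view shows the medium square and centred on the fingers (rim from 65 to 435, fingers centred at 250). I move closer so the wrist camera sees the large tray's mouth.

>>> {"op": "send_rows", "data": {
  "translation": [
    [0.7, 0, 0],
    [0.7, 0, 0],
    [0.7, 0, 0],
    [0.4, 0, 0],
    [0, 0, 0]
  ],
  "rotation": [
    [0, 0, 0],
    [0, 0, 0],
    [0, 0, 0],
    [0, 0, 0],
    [0, 0, 0]
  ],
  "grip": [58, 58, 58, 58, 58]
}}

```text
time: 7.38
eef_pos: [0.5621, 0.1724, 0.0123]
tcp_rot: [0.613, 0.79, 0.0, -0.0]
contact_force: [0.1, -0.4, 0.5]
opening: 0.681
```

```bash
python3 st.py; python3 - <<'E'
from h import *
im,K,M=cam("wrist");np.savez("w6.npz",im=im,K=K,M=M)
cv2.imwrite("pics/w6.png",cv2.resize(im[0:300,60:450],(780,600),interpolation=cv2.INTER_CUBIC))
E
```

```text
7.38 [0.5621 0.1724 0.0123] head 1.821 in large frame mm [-122.9    0. ] F [ 0.1 -0.4  0.5] 0.681
```

View pics/w6.png

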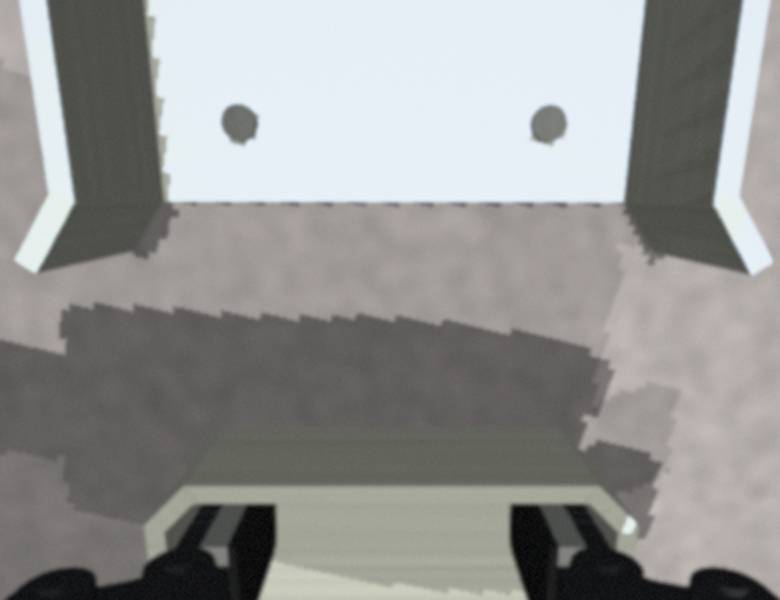

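Wrist view: large-tray floor edge from (170,202) to (625,203), screws level at (240,124) and (549,124). The medium is aligned with it to about 1 mm, so I slide it in.

>>> {"op": "send_rows", "data": {
  "translation": [
    [0.7, 0.03, 0],
    [0.7, 0, -0.05],
    [0.7, 0, -0.05],
    [0.7, 0, 0],
    [0.7, 0, 0]
  ],
  "rotation": [
    [0, 0, 0],
    [0, 0, 0],
    [0, 0, 0],
    [0, 0, 0],
    [0, 0, 0]
  ],
  "grip": [58, 58, 58, 58, 58]
}}

```text
time: 8.05
eef_pos: [0.5373, 0.2747, 0.0157]
tcp_rot: [0.614, 0.789, 0.0, 0.0]
contact_force: [0.9, -2.2, 1.5]
opening: 0.682
```

>>> {"op": "send_rows", "data": {
  "translation": [
    [0.5, 0, 0],
    [0.5, 0, 0],
    [0.2, 0, 0],
    [0.2, 0, 0],
    [0, 0, 0]
  ],
  "rotation": [
    [0, 0, 0],
    [0, 0, 0],
    [0, 0, 0],
    [0, 0, 0],
    [0, 0, 0]
  ],
  "grip": [58, 58, 58, 58, 58]
}}

```text
time: 8.68
eef_pos: [0.5271, 0.314, 0.0153]
tcp_rot: [0.614, 0.789, 0.0, -0.0]
contact_force: [-0.3, -2.5, 2.2]
opening: 0.679
```

```bash
python3 st.py
```

```text
8.68 [0.5271 0.314  0.0153] head 1.8195 in large frame mm [23. -1.] F [-0.3 -2.5  2.2] 0.679
```

>>> {"op": "send_rows", "data": {
  "translation": [
    [0.15, 0, 0],
    [0.15, 0, 0],
    [0.1, 0, 0],
    [0, 0, 0]
  ],
  "rotation": [
    [0, 0, 0],
    [0, 0, 0],
    [0, 0, 0],
    [0, 0, 0]
  ],
  "grip": [58, 58, 58, 58]
}}

```text
time: 9.18
eef_pos: [0.5252, 0.322, 0.0153]
tcp_rot: [0.613, 0.79, -0.003, 0.002]
contact_force: [3.4, -13.6, 2.8]
opening: 0.674
```

```bash
python3 st.py
```

```text
9.18 [0.5252 0.322  0.0153] head 1.8213 in large frame mm [31.2 -1.1] F [  3.4 -13.6   2.8] 0.674
```

>>> {"op": "send_rows", "data": {
  "translation": [
    [-0.3, 0, 0],
    [0, 0, -1],
    [0, 0, -1],
    [0, 0, -1],
    [0, 0, -1]
  ],
  "rotation": [
    [0, 0, 0],
    [0, 0, 0],
    [0, 0, 0],
    [0, 0, 0],
    [0, 0, 0]
  ],
  "grip": [58, 56, 56, 56, 56]
}}

```text
time: 9.8
eef_pos: [0.5257, 0.3174, 0.1358]
tcp_rot: [0.614, 0.789, 0.0, -0.001]
contact_force: [0.5, 1.0, 0.2]
opening: 0.658
```

```bash
python3 st.py; python3 - <<'E'
from h import *
im,K,M=cam("wrist");np.savez("w7.npz",im=im,K=K,M=M)
E
```

```text
9.8 [0.5257 0.3174 0.1358] head 1.8193 in large frame mm [26.6 -0.5] F [0.5 1.  0.2] 0.658
```

>>> {"op": "send_rows", "data": {
  "translation": [
    [0, 0, 0],
    [-1, -0.2, 0],
    [-1, -0.2, 0],
    [-1, -0.2, 0],
    [-1, -0.2, 0]
  ],
  "rotation": [
    [0, 0, 1],
    [0, 0, 1],
    [0, 0, 0.1],
    [0, 0, 0],
    [0, 0, 0]
  ],
  "grip": [36, 36, 36, 36, 36]
}}

```text
time: 10.48
eef_pos: [0.5128, 0.1948, 0.1344]
tcp_rot: [0.684, 0.73, 0.0, -0.001]
contact_force: [1.0, -0.8, 0.7]
opening: 0.421
```

>>> {"op": "send_rows", "data": {
  "translation": [
    [-1, -0.2, 0],
    [-1, -0.2, 0],
    [-1, -0.2, 0],
    [-1, -0.2, 0],
    [-1, -0.2, 0]
  ],
  "rotation": [
    [0, 0, 0],
    [0, 0, 0],
    [0, 0, 0],
    [0, 0, 0],
    [0, 0, 0]
  ],
  "grip": [36, 36, 36, 36, 36]
}}

```text
time: 11.1
eef_pos: [0.4929, 0.0432, 0.1346]
tcp_rot: [0.684, 0.73, 0.0, -0.001]
contact_force: [0.1, 0.0, -0.1]
opening: 0.424
```

>>> {"op": "send_rows", "data": {
  "translation": [
    [-1, -0.2, 0],
    [-1, -0.2, 0],
    [-1, -0.2, 0],
    [-1, -0.2, 0],
    [-1, -0.2, 0]
  ],
  "rotation": [
    [0, 0, 0],
    [0, 0, 0],
    [0, 0, 0],
    [0, 0, 0],
    [0, 0, 0]
  ],
  "grip": [36, 36, 36, 36, 36]
}}

```text
time: 11.72
eef_pos: [0.473, -0.1084, 0.1346]
tcp_rot: [0.684, 0.73, 0.001, -0.0]
contact_force: [-0.3, -0.9, 0.1]
opening: 0.423
```

```bash
python3 st.py
```

```text
11.72 [ 0.473  -0.1084  0.1346] head 1.6361 in large frame mm [-373.   155.5] F [-0.3 -0.9  0.1] 0.423
```

>>> {"op": "send_rows", "data": {
  "translation": [
    [-0.9, -0.35, 0.4],
    [-0.9, -0.35, 0.4],
    [-0.87, -0.35, 0.4],
    [0, 0, 0]
  ],
  "rotation": [
    [0, 0, 0],
    [0, 0, 0],
    [0, 0, 0],
    [0, 0, 0]
  ],
  "grip": [36, 36, 36, 36]
}}

```text
time: 12.22
eef_pos: [0.446, -0.1903, 0.0977]
tcp_rot: [0.685, 0.729, 0.0, -0.001]
contact_force: [0.1, 0.9, -0.0]
opening: 0.422
```

```bash
python3 st.py; python3 - <<'E'
from h import *
im,K,M=cam("wrist");np.savez("w8.npz",im=im,K=K,M=M)
a=np.load("w7.npz")["im"]
cv2.imwrite("pics/w8.png",np.hstack([cv2.resize(a[110:310,126:386],(390,300),interpolation=cv2.INTER_CUBIC),cv2.resize(im[140:340,126:386],(390,300),interpolation=cv2.INTER_CUBIC)]))
E
```

```text
12.22 [ 0.446  -0.1903  0.0977] head 1.6331 in large frame mm [-445.8  201.8] F [ 0.1  0.9 -0. ] 0.422
```

View pics/w8.png

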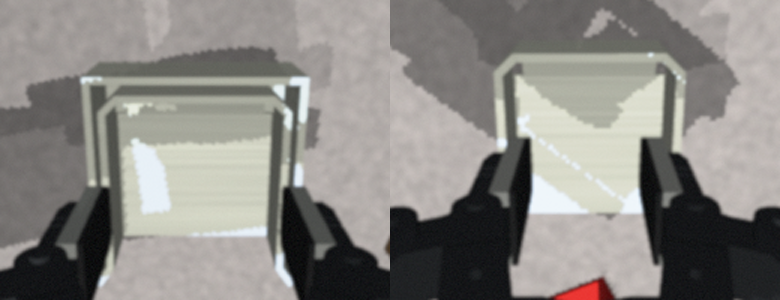

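```bash
python3 - <<'E'
from fit import *
d=np.load("w7.npz");im,K,M=d["im"],d["K"],d["M"]
g=cv2.cvtColor(im,cv2.COLOR_BGR2GRAY)
for c in (235,255,280):print(c,[(v,int(g[v,c-3:c+4].mean())) for v in range(152,188)])
L=np.array([.5318,.2915,1.8198]);c,s=np.cos(L[2]),np.sin(L[2])
for P in [(52,0,46),(48,0,46),(48,0,44),(44,0,44),(42,0,44),(52,58,46),(52,-58,46)]:
    print(P,w2px(K,M,[L[0]+(c*P[0]-s*P[1])/1e3,L[1]+(s*P[0]+c*P[1])/1e3,P[2]/1e3]).round(1))
d=np.load("w8.npz")
o=[(d["K"],d["M"],P,np.array((126,140))+(np.array(u)+.5)/1.5-.5) for P,u in [((52,35,36),(515-390,54)),((43,44,36),(495-390,74)),((52,-35,36),(662-390,54)),((43,-44,36),(686-390,74)),((-52,-40,3),(638-390,213)),((-52,40,3),(530-390,213))]]
p,r=fit(o,(.45,-.21,1.6));print(p.round(4),r.round(1).tolist())
E
```

```text
235 [(152, 97), (153, 97), (154, 96), (155, 97), (156, 99), (157, 99), (158, 98), (159, 99), (160, 109), (161, 138), (162, 163), (163, 171), (164, 172), (165, 166), (166, 146), (167, 115), (168, 99), (169, 98), (170, 98), (171, 99), (172, 104), (173, 121), (174, 147), (175, 164), (176, 169), (177, 169), (178, 171), (179, 175), (180, 181), (181, 182), (182, 176), (183, 167), (184, 157), (185, 155), (186, 159), (187, 163)]
255 [(152, 99), (153, 99), (154, 98), (155, 98), (156, 98), (157, 99), (158, 99), (159, 99), (160, 110), (161, 138), (162, 164), (163, 173), (164, 174), (165, 168), (166, 147), (167, 115), (168, 99), (169, 98), (170, 99), (171, 98), (172, 103), (173, 121), (174, 147), (175, 165), (176, 170), (177, 169), (178, 164), (179, 156), (180, 150), (181, 148), (182, 149), (183, 149), (184, 151), (185, 154), (186, 160), (187, 165)]
280 [(152, 98), (153, 98), (154, 98), (155, 98), (156, 98), (157, 98), (158, 99), (159, 98), (160, 111), (161, 139), (162, 166), (163, 175), (164, 175), (165, 169), (166, 148), (167, 116), (168, 99), (169, 97), (170, 99), (171, 98), (172, 104), (173, 122), (174, 148), (175, 165), (176, 170), (177, 169), (178, 164), (179, 156), (180, 150), (181, 148), (182, 148), (183, 150), (184, 150), (185, 154), (186, 160), (187, 164)]
(52, 0, 46) [[255.  161.8]]
(48, 0, 46) [[255. 167.]]
(48, 0, 44) [[255.  166.4]]
(44, 0, 44) [[255.  171.5]]
(42, 0, 44) [[255. 174.]]
(52, 58, 46) [[178.6 161.8]]
(52, -58, 46) [[331.4 161.9]]
[ 0.4505 -0.2205  1.6343] [[-1.5, 0.2], [-0.7, -0.3], [4.0, 0.2], [0.5, -0.4], [13.4, 0.4], [-6.1, 0.3]]
```

```bash
cat > path.py <<'E'
from h import *
from scipy.interpolate import CubicHermiteSpline as H
import sys
def plan(p0,p1,n,k=1.0,F=.037,tool=None):
    p0,p1=np.array(p0),np.array(p1);d=np.linalg.norm(p1[:2]-p0[:2])*k
    t=lambda p:d*np.array([np.cos(p[2]),np.sin(p[2])])
    s=H([0,1],[p0[:2],p1[:2]],[t(p0),t(p1)]);u=np.linspace(0,1,400);ds=np.r_[0,np.cumsum(np.linalg.norm(np.diff(s(u),axis=0),axis=1))]
    u=np.interp(np.linspace(0,ds[-1],n+1),ds,u);P=s(u);v=s(u,1);h=np.unwrap(np.arctan2(v[:,1],v[:,0]))
    Q=P+F*np.c_[np.cos(h),np.sin(h)]
    if tool is not None:Q[0]=tool[:2];h[0]=tool[2]
    for i in range(n):
        e=Q[i+1]-Q[i];a=h[i]
        print(i,"x %.2f y %.2f rz %.2f"%((np.cos(a)*e[0]+np.sin(a)*e[1])/.03,(np.sin(a)*e[0]-np.cos(a)*e[1])/.03,-np.degrees(h[i+1]-h[i])/5),"->",Q[i+1].round(3),h[i+1].round(3))
E
python3 - <<'E'
from path import *
plan((.4505,-.2205,1.634),(.5787,.1074,1.82),18,.8)
E
```

```text
0 x 0.63 y 0.33 rz 2.40 -> [ 0.457 -0.164] 1.424
1 x 0.65 y 0.22 rz 1.61 -> [ 0.466 -0.146] 1.283
2 x 0.66 y 0.15 rz 1.08 -> [ 0.476 -0.128] 1.189
3 x 0.66 y 0.10 rz 0.73 -> [ 0.486 -0.111] 1.125
4 x 0.66 y 0.07 rz 0.50 -> [ 0.497 -0.094] 1.082
5 x 0.66 y 0.05 rz 0.33 -> [ 0.507 -0.077] 1.053
6 x 0.66 y 0.03 rz 0.21 -> [ 0.518 -0.06 ] 1.035
7 x 0.66 y 0.01 rz 0.10 -> [ 0.529 -0.043] 1.026
8 x 0.66 y 0.00 rz 0.00 -> [ 0.539 -0.026] 1.025
9 x 0.66 y -0.01 rz -0.09 -> [ 0.549 -0.009] 1.033
10 x 0.66 y -0.03 rz -0.19 -> [0.559 0.009] 1.05
11 x 0.66 y -0.04 rz -0.31 -> [0.567 0.027] 1.077
12 x 0.66 y -0.06 rz -0.46 -> [0.575 0.045] 1.118
13 x 0.66 y -0.09 rz -0.67 -> [0.581 0.064] 1.176
14 x 0.66 y -0.13 rz -0.97 -> [0.585 0.084] 1.261
15 x 0.65 y -0.19 rz -1.42 -> [0.586 0.104] 1.385
16 x 0.64 y -0.28 rz -2.09 -> [0.581 0.125] 1.568
17 x 0.62 y -0.39 rz -2.89 -> [0.57  0.143] 1.82
```

>>> {"op": "send_rows", "data": {
  "translation": [
    [0, 0.08, 1],
    [0, 0, 1],
    [0, 0, 0.7],
    [0, 0, 0.15],
    [0, 0, 0]
  ],
  "rotation": [
    [0, 0, 0],
    [0, 0, 0],
    [0, 0, 0],
    [0, 0, 0],
    [0, 0, 0]
  ],
  "grip": [36, 36, 36, 36, 46],
  "squeeze": 20
}}

```text
time: 12.9
eef_pos: [0.4501, -0.1895, 0.0143]
tcp_rot: [0.683, 0.73, 0.0, 0.0]
contact_force: [0.2, 0.0, -0.4]
opening: 0.539
```

```bash
python3 st.py
```

```text
12.9 [ 0.4501 -0.1895  0.0143] head 1.637 in large frame mm [-446.   197.7] F [ 0.2  0.  -0.4] 0.539
```

```bash
python3 - <<'E'
from path import *
plan((.4505,-.2205,1.634),(.5787,.1074,1.82),24,1.6,tool=(.4501,-.1895,1.637))
E
```

```text
0 x 0.72 y 0.04 rz 0.70 -> [ 0.45  -0.168] 1.576
1 x 0.52 y 0.10 rz 0.78 -> [ 0.453 -0.152] 1.508
2 x 0.51 y 0.12 rz 0.90 -> [ 0.457 -0.137] 1.429
3 x 0.51 y 0.13 rz 1.02 -> [ 0.463 -0.123] 1.34
4 x 0.51 y 0.15 rz 1.13 -> [ 0.471 -0.109] 1.241
5 x 0.51 y 0.16 rz 1.20 -> [ 0.481 -0.096] 1.136
6 x 0.51 y 0.16 rz 1.20 -> [ 0.491 -0.084] 1.031
7 x 0.51 y 0.15 rz 1.11 -> [ 0.503 -0.073] 0.934
8 x 0.51 y 0.12 rz 0.94 -> [ 0.515 -0.063] 0.852
9 x 0.52 y 0.09 rz 0.71 -> [ 0.527 -0.053] 0.79
10 x 0.52 y 0.06 rz 0.45 -> [ 0.54  -0.043] 0.751
11 x 0.52 y 0.02 rz 0.15 -> [ 0.551 -0.033] 0.737
12 x 0.52 y -0.02 rz -0.16 -> [ 0.562 -0.022] 0.752
13 x 0.52 y -0.06 rz -0.51 -> [ 0.572 -0.01 ] 0.796
14 x 0.51 y -0.11 rz -0.87 -> [0.581 0.003] 0.872
15 x 0.51 y -0.16 rz -1.23 -> [0.587 0.018] 0.979
16 x 0.51 y -0.19 rz -1.51 -> [0.591 0.034] 1.11
17 x 0.50 y -0.21 rz -1.63 -> [0.592 0.05 ] 1.252
18 x 0.51 y -0.21 rz -1.58 -> [0.591 0.067] 1.39
19 x 0.51 y -0.18 rz -1.39 -> [0.588 0.083] 1.511
20 x 0.51 y -0.15 rz -1.17 -> [0.584 0.098] 1.613
21 x 0.51 y -0.13 rz -0.96 -> [0.58  0.114] 1.697
22 x 0.52 y -0.10 rz -0.78 -> [0.575 0.129] 1.765
23 x 0.52 y -0.08 rz -0.63 -> [0.57  0.143] 1.82
```

>>> {"op": "send_rows", "data": {
  "translation": [
    [0.6, 0.02, 0],
    [0.5, 0.1, 0],
    [0.5, 0.12, 0],
    [0.5, 0.13, 0],
    [0.5, 0.15, 0]
  ],
  "rotation": [
    [0, 0, 0.5],
    [0, 0, 0.8],
    [0, 0, 0.9],
    [0, 0, 1],
    [0, 0, 1]
  ],
  "grip": [46, 46, 46, 46, 46]
}}

```text
time: 13.52
eef_pos: [0.4705, -0.114, 0.0155]
tcp_rot: [0.806, 0.592, 0.001, 0.002]
contact_force: [-0.5, -0.3, -0.9]
opening: 0.535
```

>>> {"op": "send_rows", "data": {
  "translation": [
    [0.5, 0.15, 0],
    [0.5, 0.15, 0],
    [0.5, 0.15, 0],
    [0.5, 0.13, 0],
    [0.5, 0.12, 0]
  ],
  "rotation": [
    [0, 0, 1],
    [0, 0, 1],
    [0, 0, 1],
    [0, 0, 0.9],
    [0, 0, 0.8]
  ],
  "grip": [46, 46, 46, 46, 46]
}}

```text
time: 14.15
eef_pos: [0.523, -0.0569, 0.0154]
tcp_rot: [0.909, 0.416, 0.001, 0.001]
contact_force: [-0.8, -1.0, 0.6]
opening: 0.538
```

```bash
python3 st.py; python3 - <<'E'
from path import *
s=ctrl.get_state();x=R.from_quat(s["tcp_rot"]).as_matrix()[:,0];h=np.arctan2(x[1],x[0]);e=s["eef_pos"]
plan((e[0]-.037*x[0],e[1]-.037*x[1],h),(.5787,.1074,1.82),15,1.1,tool=(e[0],e[1],h))
im,K,M=cam("wrist");np.savez("w9.npz",im=im,K=K,M=M)
g=cv2.cvtColor(im,cv2.COLOR_BGR2GRAY)
# front rim: strongest dark->bright edge rows at some columns
for c in (200,220,240,256,272,290,310):
    col=g[170:300,c-2:c+3].mean(1);print(c,[int(v) for v in col[::4]])
E
```

```text
14.15 [ 0.523  -0.0569  0.0154] head 0.8579 in large frame mm [-335.5   94.4] F [-0.8 -1.   0.6] 0.538
0 x 0.48 y -0.01 rz -0.09 -> [ 0.532 -0.046] 0.865
1 x 0.48 y -0.02 rz -0.15 -> [ 0.541 -0.034] 0.879
2 x 0.48 y -0.03 rz -0.23 -> [ 0.55  -0.023] 0.899
3 x 0.48 y -0.04 rz -0.31 -> [ 0.558 -0.011] 0.926
4 x 0.48 y -0.05 rz -0.40 -> [0.565 0.002] 0.96
5 x 0.48 y -0.06 rz -0.49 -> [0.572 0.015] 1.003
6 x 0.48 y -0.08 rz -0.60 -> [0.578 0.028] 1.056
7 x 0.48 y -0.09 rz -0.73 -> [0.583 0.042] 1.119
8 x 0.48 y -0.11 rz -0.86 -> [0.586 0.057] 1.195
9 x 0.48 y -0.13 rz -1.00 -> [0.588 0.071] 1.282
10 x 0.48 y -0.14 rz -1.13 -> [0.587 0.086] 1.381
11 x 0.48 y -0.16 rz -1.23 -> [0.585 0.101] 1.488
12 x 0.47 y -0.17 rz -1.29 -> [0.582 0.116] 1.601
13 x 0.47 y -0.17 rz -1.28 -> [0.576 0.13 ] 1.713
14 x 0.48 y -0.16 rz -1.23 -> [0.57  0.143] 1.82
200 [103, 104, 105, 105, 103, 104, 104, 103, 99, 101, 101, 103, 106, 107, 109, 108, 106, 163, 178, 113, 29, 19, 16, 15, 14, 14, 15, 14, 16, 16, 14, 14, 25]
220 [101, 102, 101, 104, 108, 105, 101, 100, 102, 102, 101, 104, 106, 107, 107, 108, 107, 173, 
[... 201 characters left out ...]
, 177, 174, 181, 173, 176, 177, 216, 206]
256 [105, 103, 100, 100, 102, 101, 102, 101, 100, 101, 99, 108, 104, 107, 107, 109, 113, 180, 179, 176, 172, 176, 177, 176, 175, 177, 174, 182, 173, 186, 216, 217, 208]
272 [105, 104, 101, 98, 98, 99, 100, 102, 101, 99, 100, 109, 106, 108, 107, 108, 124, 180, 180, 175, 172, 176, 177, 176, 175, 176, 176, 182, 191, 216, 217, 215, 208]
290 [100, 100, 103, 104, 105, 104, 102, 102, 104, 104, 103, 108, 107, 106, 107, 108, 139, 180, 179, 175, 174, 175, 176, 175, 175, 176, 199, 220, 215, 214, 218, 214, 211]
310 [124, 121, 122, 117, 114, 98, 96, 101, 102, 101, 102, 108, 107, 107, 106, 108, 156, 180, 143, 23, 16, 16, 16, 15, 12, 16, 14, 17, 14, 17, 27, 54, 89]
```

>>> {"op": "send_rows", "data": {
  "translation": [
    [0.5, -0.02, 0],
    [0.5, -0.02, 0],
    [0.5, -0.03, 0],
    [0.5, -0.05, 0],
    [0.5, -0.06, 0]
  ],
  "rotation": [
    [0, 0, -0.1],
    [0, 0, -0.2],
    [0, 0, -0.3],
    [0, 0, -0.5],
    [0, 0, -0.6]
  ],
  "grip": [46, 46, 46, 46, 46]
}}

```text
time: 14.82
eef_pos: [0.565, 0.0056, 0.0138]
tcp_rot: [0.875, 0.485, 0.0, 0.0]
contact_force: [-0.5, -1.9, 1.0]
opening: 0.537
```

>>> {"op": "send_rows", "data": {
  "translation": [
    [0.5, -0.08, 0],
    [0.5, -0.1, 0],
    [0.5, -0.12, 0],
    [0.5, -0.13, 0],
    [0.5, -0.14, 0]
  ],
  "rotation": [
    [0, 0, -0.7],
    [0, 0, -0.8],
    [0, 0, -1],
    [0, 0, -1],
    [0, 0, -1]
  ],
  "grip": [46, 46, 46, 46, 46]
}}

```text
time: 15.45
eef_pos: [0.5797, 0.0804, 0.014]
tcp_rot: [0.763, 0.646, 0.0, 0.0]
contact_force: [1.1, -2.4, 0.9]
opening: 0.542
```

```bash
python3 st.py; python3 - <<'E'
from path import *
s=ctrl.get_state();x=R.from_quat(s["tcp_rot"]).as_matrix()[:,0];h=np.arctan2(x[1],x[0]);e=s["eef_pos"]
plan((e[0]-.037*x[0],e[1]-.037*x[1],h),(.5754,.120,1.82),6,1.0,tool=(e[0],e[1],h))
E
```

```text
15.45 [0.5797 0.0804 0.014 ] head 1.4058 in large frame mm [-216.4    5.6] F [ 1.1 -2.4  0.9] 0.542
0 x 0.43 y -0.02 rz -0.19 -> [0.581 0.093] 1.423
1 x 0.42 y -0.05 rz -0.41 -> [0.581 0.106] 1.459
2 x 0.42 y -0.08 rz -0.64 -> [0.58  0.119] 1.515
3 x 0.42 y -0.11 rz -0.89 -> [0.578 0.132] 1.593
4 x 0.42 y -0.15 rz -1.17 -> [0.573 0.144] 1.695
5 x 0.42 y -0.18 rz -1.43 -> [0.566 0.156] 1.82
```

>>> {"op": "send_rows", "data": {
  "translation": [
    [0.4, 0, 0],
    [0.4, -0.03, 0],
    [0.4, -0.07, 0],
    [0.4, -0.1, 0],
    [0.4, -0.12, 0]
  ],
  "rotation": [
    [0, 0, -0.3],
    [0, 0, -0.6],
    [0, 0, -0.9],
    [0, 0, -1],
    [0, 0, -1]
  ],
  "grip": [46, 46, 46, 46, 46]
}}

```text
time: 16.08
eef_pos: [0.5743, 0.1398, 0.0141]
tcp_rot: [0.646, 0.763, 0.001, 0.001]
contact_force: [0.2, -2.2, 1.6]
opening: 0.54
```

```bash
python3 st.py
```

```text
16.07 [0.5743 0.1398 0.0141] head 1.7363 in large frame mm [-157.5   -3.8] F [ 0.2 -2.2  1.6] 0.54
```

>>> {"op": "send_rows", "data": {
  "translation": [
    [0.4, -0.07, 0],
    [0.4, -0.06, 0],
    [0.4, 0, 0],
    [0, 0, 0]
  ],
  "rotation": [
    [0, 0, -0.5],
    [0, 0, -0.46],
    [0, 0, 0],
    [0, 0, 0]
  ],
  "grip": [46, 46, 46, 46]
}}

```text
time: 16.58
eef_pos: [0.5618, 0.1748, 0.0135]
tcp_rot: [0.615, 0.788, -0.0, -0.001]
contact_force: [-0.8, -0.0, -0.1]
opening: 0.541
```

```bash
python3 st.py; python3 - <<'E'
from h import *
im,K,M=cam("wrist");np.savez("w10.npz",im=im,K=K,M=M)
cv2.imwrite("pics/w10.png",cv2.resize(im[0:300,60:450],(780,600),interpolation=cv2.INTER_CUBIC))
E
```

```text
16.57 [0.5618 0.1748 0.0135] head 1.8167 in large frame mm [-120.5   -0.3] F [-0.8 -0.  -0.1] 0.541
```

View pics/w10.png

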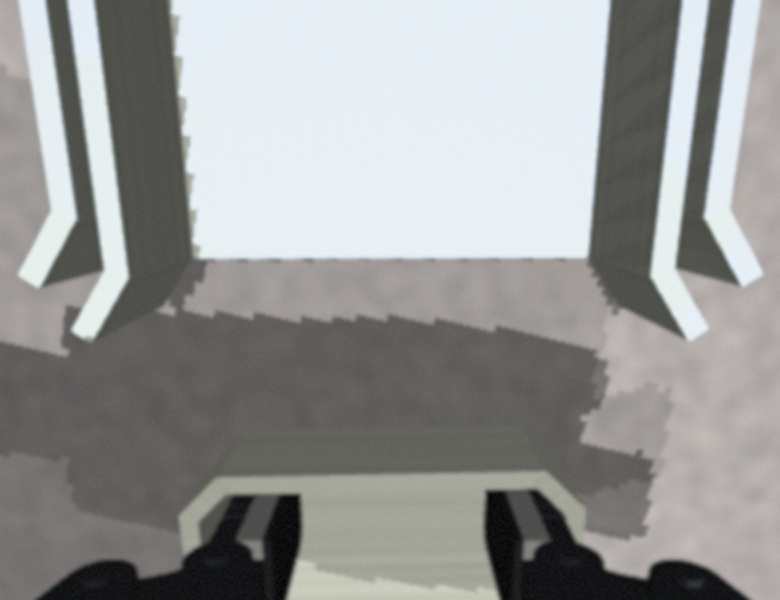

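```bash
python3 - <<'E'
from h import *
L=np.array([.5318,.2915,1.8198]);c,q=np.cos(L[2]),np.sin(L[2])
def lf(f,uv,z):
    d=np.load(f);w=px2w(d["K"],d["M"],[uv],z)[0][:2]-L[:2];return (1e3*np.array([c*w[0]+q*w[1],-q*w[0]+c*w[1]])).round(1)
print("large floor edge",lf("w6.npz",(256,101.2),.003))
print("large knee rims w6",lf("w6.npz",(60+75/2,100),.046),lf("w6.npz",(60+715/2,98),.046))
print("medium rim front in tow (TCP -122.9)",lf("w6.npz",(255,243),.041))
print("medium floor edge",lf("w10.npz",(256,129.7),.006))
print("medium knee",lf("w10.npz",(60+128/2,138),.044),"large knee",lf("w10.npz",(60+75/2,108),.046))
print("small rim front in tow (TCP -120.5)",lf("w10.npz",(251,237),.036))
E
```

```text
large floor edge [-52.   -0.2]
large knee rims w6 [-50.9  52.8] [-50.1 -54.2]
medium rim front in tow (TCP -122.9) [-1.061e+02  1.000e-01]
medium floor edge [-62.5  -0.8]
medium knee [-61.4  46.3] large knee [-50.9  53.2]
small rim front in tow (TCP -120.5) [-104.     1.3]
```

Numbers: the medium reached home when pushed (front at 48.0) but was dragged about 6 mm back on retreat (now at -10.5). Pushing the small in will push it home again, and this time I'll narrow the fingers before retreating. The last view shows the small at (180–585) lined up with the medium's mouth, floor edge (195–590, 260).

>>> {"op": "send_rows", "data": {
  "translation": [
    [0.7, 0.02, 0],
    [0.7, 0, -0.05],
    [0.7, 0, -0.1],
    [0.7, 0, -0.05],
    [0.7, 0, 0]
  ],
  "rotation": [
    [0, 0, -0.05],
    [0, 0, 0],
    [0, 0, 0],
    [0, 0, 0],
    [0, 0, 0]
  ],
  "grip": [46, 46, 46, 46, 46]
}}

```text
time: 17.25
eef_pos: [0.5373, 0.2774, 0.0205]
tcp_rot: [0.613, 0.79, 0.001, 0.0]
contact_force: [0.7, -2.8, 1.1]
opening: 0.538
```

>>> {"op": "send_rows", "data": {
  "translation": [
    [0.4, 0, 0],
    [0.4, 0, 0],
    [0.3, 0, 0],
    [0.2, 0, 0],
    [0, 0, 0]
  ],
  "rotation": [
    [0, 0, 0],
    [0, 0, 0],
    [0, 0, 0],
    [0, 0, 0],
    [0, 0, 0]
  ],
  "grip": [46, 46, 46, 46, 46]
}}

```text
time: 17.88
eef_pos: [0.5276, 0.3136, 0.0198]
tcp_rot: [0.614, 0.79, -0.0, -0.0]
contact_force: [-0.2, -2.0, 1.6]
opening: 0.541
```

```bash
python3 st.py
```

```text
17.88 [0.5276 0.3136 0.0198] head 1.8206 in large frame mm [22.5 -1.3] F [-0.2 -2.   1.6] 0.541
```

>>> {"op": "send_rows", "data": {
  "translation": [
    [0.1, 0, 0],
    [0.1, 0, 0],
    [0.1, 0, 0],
    [0.05, 0, 0],
    [0, 0, 0]
  ],
  "rotation": [
    [0, 0, 0],
    [0, 0, 0],
    [0, 0, 0],
    [0, 0, 0],
    [0, 0, 0]
  ],
  "grip": [46, 46, 46, 46, 46]
}}

```text
time: 18.5
eef_pos: [0.5261, 0.3197, 0.0198]
tcp_rot: [0.613, 0.79, -0.003, 0.002]
contact_force: [2.5, -14.8, 3.3]
opening: 0.542
```

```bash
python3 st.py
```

```text
18.5 [0.5261 0.3197 0.0198] head 1.8221 in large frame mm [28.8 -1.4] F [  2.5 -14.8   3.3] 0.542
```

>>> {"op": "send_rows", "data": {
  "translation": [
    [-0.05, 0, 0],
    [-0.05, 0, 0],
    [-0.05, 0, 0],
    [0, 0, 0],
    [0, 0, 0]
  ],
  "rotation": [
    [0, 0, 0],
    [0, 0, 0],
    [0, 0, 0],
    [0, 0, 0],
    [0, 0, 0]
  ],
  "grip": [46, 46, 46, 34, 34]
}}

```text
time: 19.12
eef_pos: [0.526, 0.3195, 0.0197]
tcp_rot: [0.614, 0.79, 0.0, -0.0]
contact_force: [0.0, -2.3, 0.3]
opening: 0.394
```

>>> {"op": "send_rows", "data": {
  "translation": [
    [-0.05, 0, 0],
    [-0.05, 0, 0],
    [0, 0, -0.3],
    [0, 0, -0.7],
    [0, 0, -1]
  ],
  "rotation": [
    [0, 0, 0],
    [0, 0, 0],
    [0, 0, 0],
    [0, 0, 0],
    [0, 0, 0]
  ],
  "grip": [34, 34, 34, 34, 34]
}}

```text
time: 19.75
eef_pos: [0.5267, 0.3163, 0.0812]
tcp_rot: [0.614, 0.79, -0.0, -0.0]
contact_force: [0.1, 0.2, -0.7]
opening: 0.398
```

>>> {"op": "send_rows", "data": {
  "translation": [
    [0, 0, -1],
    [0, 0, -1],
    [0, 0, 0]
  ],
  "rotation": [
    [0, 0, 0],
    [0, 0, 0],
    [0, 0, 0]
  ],
  "grip": [34, 34, 34]
}}

```text
time: 20.12
eef_pos: [0.5294, 0.3174, 0.1451]
tcp_rot: [0.614, 0.79, 0.004, 0.002]
contact_force: [0.4, 0.2, 1.0]
opening: 0.395
```

```bash
python3 st.py; cat > prof.py <<'E'
from h import *
import sys
im,K,M=cam("wrist");np.savez(sys.argv[1],im=im,K=K,M=M);cv2.imwrite("pics/"+sys.argv[1]+".png",im)
L=np.array([.5318,.2915,1.8198]);c,q=np.cos(L[2]),np.sin(L[2])
g=cv2.GaussianBlur(cv2.cvtColor(im,cv2.COLOR_BGR2GRAY),(3,3),0).astype(float)
for u in (228,256,284):
    col=g[:,u-3:u+4].mean(1);dv=np.gradient(col);o=[]
    for v in range(120,300):
        if abs(dv[v])>7 and abs(dv[v])==max(abs(dv[v-2:v+3])):
            w=px2w(K,M,[(u,v)],.043)[0][:2]-L[:2];o.append((v,int(dv[v]),round(1e3*(c*w[0]+q*w[1]),1)))
    print(u,o)
E
python3 prof.py w11
```

```text
20.12 [0.5294 0.3174 0.1451] head 1.8205 in large frame mm [25.7 -4. ] F [0.4 0.2 1. ] 0.395
228 [(148, -16, np.float64(59.7)), (157, 20, np.float64(52.5)), (203, 13, np.float64(13.7)), (248, -7, np.float64(-27.7)), (261, -12, np.float64(-40.4))]
256 [(143, -16, np.float64(63.6)), (158, 20, np.float64(51.7)), (202, 14, np.float64(14.6)), (261, -7, np.float64(-40.5))]
284 [(140, -16, np.float64(65.9)), (157, 21, np.float64(52.4)), (200, 14, np.float64(16.3)), (262, -16, np.float64(-41.5))]
```

```bash
python3 - <<'E'
from h import *
d=np.load("w11.npz");im,K,M=d["im"],d["K"],d["M"];g=cv2.cvtColor(im,cv2.COLOR_BGR2GRAY).astype(int)
L=np.array([.5318,.2915,1.8198]);c,q=np.cos(L[2]),np.sin(L[2])
def lf(uv,z):
    w=px2w(K,M,[uv],z)[0][:2]-L[:2];return (1e3*np.array([c*w[0]+q*w[1],-q*w[0]+c*w[1]])).round(1)
for u in (228,256,284):print(u,g[152:180,u-3:u+4].mean(1).astype(int).tolist())
for u,v in [(228,261),(256,261),(284,262)]:print("floor edge",lf((u,v),.009),lf((u,v),.006))
print("expected px fronts",{P:w2px(K,M,[L[0]+c*P[0]/1e3,L[1]+q*P[0]/1e3,P[1]/1e3])[0,1].round(1) for P in [(52,46),(48,46),(48,44),(44,44),(44,42),(40,42)]})
v=200;row=g[v-2:v+3].mean(0);print([(u,int(row[u])) for u in range(168,212,1)]);print([(u,int(row[u])) for u in range(300,345,1)])
def lat(y,z,x=15):return w2px(K,M,[L[0]+(c*x-q*y)/1e3,L[1]+(q*x+c*y)/1e3,z/1e3])[0].round(1)
print("walls",[(y,lat(y,z)) for y,z in [(58,46),(54,46),(51,44),(47,44),(44,42),(40,42),(-40,42),(-44,42),(-47,44),(-51,44),(-54,46),(-58,46)]])
E
```

```text
228 [101, 100, 101, 101, 107, 125, 152, 171, 176, 176, 176, 176, 175, 173, 166, 156, 158, 169, 173, 175, 177, 182, 186, 188, 190, 192, 191, 188]
256 [101, 101, 101, 102, 108, 127, 154, 174, 179, 179, 179, 178, 176, 175, 166, 157, 159, 170, 175, 174, 168, 159, 153, 152, 152, 152, 153, 154]
284 [101, 101, 101, 102, 107, 127, 156, 175, 180, 180, 179, 178, 176, 174, 166, 156, 159, 170, 175, 174, 168, 159, 153, 151, 152, 151, 153, 154]
floor edge [-59.8  22.5] [-61.5  22.8]
floor edge [-59.9  -5.6] [-61.6  -5.7]
floor edge [-61.1 -33.8] [-62.9 -34.2]
expected px fronts {(52, 46): np.float64(158.3), (48, 46): np.float64(163.3), (48, 44): np.float64(162.8), (44, 44): np.float64(167.7), (44, 42): np.float64(167.1), (40, 42): np.float64(171.9)}
[(168, 111), (169, 104), (170, 99), (171, 97), (172, 97), (173, 98), (174, 99), (175, 99), (176, 100), (177, 100), (178, 108), (179, 128), (180, 154), (181, 168), (182, 171), (183, 165), (184, 145), (185, 112), (186, 91), (187, 102), (188, 135), (189, 159), (190, 168), (191, 165), (192, 154), (193, 128), (194, 96), (195, 84), (196, 90), (197, 115), (19
[... 359 characters left out ...]
2), (317, 166), (318, 173), (319, 170), (320, 159), (321, 140), (322, 124), (323, 119), (324, 119), (325, 119), (326, 118), (327, 117), (328, 114), (329, 116), (330, 127), (331, 147), (332, 164), (333, 173), (334, 176), (335, 179), (336, 181), (337, 180), (338, 181), (339, 182), (340, 182), (341, 183), (342, 182), (343, 182), (344, 181)]
walls [(58, array([178.9, 202.8])), (54, array([183.8, 202.8])), (51, array([187.9, 202. ])), (47, array([192.8, 202. ])), (44, array([196.8, 201.2])), (40, array([201.6, 201.2])), (-40, array([297.6, 201.1])), (-44, array([302.4, 201.1])), (-47, array([306.4, 201.8])), (-51, array([311.2, 201.8])), (-54, array([315.3, 202.6])), (-58, array([320.1, 202.6]))]
```

```bash
python3 -c "
from h import *
print(ticket.sign_off())"; python3 st.py
```

```text
the job is handed in; nothing more can be done
None
the job is handed in; nothing more can be done
```

The medium tray is home in the large tray and the small tray is home in the medium. I handed the job in after about 20 s of the 72 s allowed. The hand-in reports no verdict, so this rests on my own last measurements.

- **Method:** I towed each tray along the bench with the fingers standing inside against its closed end. The red look-alike and the bystanders were left alone, though I did not check the bystanders' positions at the end.
- **Last checks:** These came from measuring the wrist image, because my picture views were used up.
    - The closed ends touch or nearly touch, with a gap of about 1 mm at most.
    - The side walls are within about 1 mm of their expected places.
    - The small tray's mouth edge sits at -60 mm in the large tray's frame, as it should when fully home.
    - The last push on the small tray met a firm stop at 15 N, and the gripper was clear when I handed in.
- **What went wrong on the way:**
    - My first attempt gripped the medium tray from inside. The fingers rode on its rims, pressed it with 39 N (measured at the wrist) and nudged it about 1 cm.
    - After I first pushed the medium tray home, the retreating fingers dragged it about 6 mm back. Pushing the small tray in closed that gap again, and I narrowed the fingers before the final retreat.

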